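# Hold a steel rest block in the corner of a squaring plate

### The arm

A 6-joint arm with a two-finger parallel gripper is mounted at the origin on a cart in front of the work surface, level with it; the furniture and walls round the work are solid. World frame = base frame: x ahead of the robot, y to its left, z up, the work surface at z = 0. Lengths are in m, angles in rad, forces in N, time in s.
With the tool pointing down it reaches from about 0.275 to 0.875 m from the base axis. Payload 12.5 kg.
Tool frame: the origin (TCP) lies midway between the tips of the shut fingers; the grasp point (between the pads) lies manip.tcp_to_grasp behind it (manip.tcp_to_grasp is the distance from the TCP to the grasp point, in m); z points along the fingers, y is the direction in which the jaws open and shut (so a half turn about z gives the same grasp; the last joint's range is limited). The gripper opens to 85 mm and grips with 20 to 120 N. Pads are 22 mm wide; open, the fingers measure 114 mm over their backs; the gripper's body (76 mm by 85 mm) begins 54 mm behind the grasp point. The pads swing forward as they close: fully open they stand 13 mm farther back than shut.
Start: joints at [-1.41, 0.351, 1.652, -0, 1.139, -0.085], TCP at [0.134, -0.533, 0.195] pointing down, gripper open.
Joint ranges: [-2.75, 2.75], [-0.79, 2.1], [0.01, 2.65], [-1.57, 4.71], [0.07, 3.14], [-2.87, 2.87]. Speed limits (rad/s): [2.22, 2.22, 2.79, 3.14, 3.14, 3.14].

### API

Orientations are given as a unit quaternion [w, x, y, z].
In Python, from workcell import manip, vision gives the robot as it stands.
- The arm moves only by the tool arm_command, never from a script. Its argument "motion" is text: rows parted by semicolons, each of 7 numbers parted by spaces: the shift along the tool's x, y, z in cm, then the turn, a rotation vector about the tool's x, y, z in rad, then the closure in counts, from 0 (fully open) to 255 (shut). In form: x y z ax ay az claw; .... A call has 1 to 12 rows; each row is the pose to reach, as a shift and turn from the pose commanded when the call began, along the tool's axes at that moment; what a row does not reach only later rows make up. A row lasts 1/8 s, in which the tool goes at most 62.5 mm and 10.7 degrees, less where a joint would pass 70% of its speed; a pose out of reach is approached as far as the arm can. A call with a gripper value outside its range is refused whole. The fingers move at their own pace and stop on an object; the grip force is fixed at half the most. Time passes only in rows, so rows that repeat a pose let the fingers close. It gives the time, the measured TCP pose, the force and the opening at its end, in the units of the state.
- manip.get_obs(): the state, without advancing time (a new reading comes with each control period).
- vision.read_camera(name): name is "scene" or "top" or "wrist"; returns a dict with "img" (480x640x3 uint8, red, green, blue), "K" (3x3 intrinsics, pixels), "k1" (the pictures are not rectified: a ray, as slopes to the right and down, at radius r is drawn at 1 + k1 r^2 times it, then the intrinsics apply), "eye" and "rotation" of the camera in the world; the wrist camera has in their place "mount" (4x4, takes a point from camera to tool coordinates, whose origin is the TCP and whose axes are the flange's). Camera axes: x right, y down, z forward; pixel columns grow to the right and rows downward; lengths in m; the calibration is good to about 2 mm. A picture is of the moment at which its call begins: read the wrist's pose just before it. There is no depth.
- manip.job_done(): hands the job in, once; it reports no verdict.
The state is a dict: "t": time; "joint_pos": joint angles; "qvel": joint speeds; "joint_efforts": joint torques, N m; "eef_pos": TCP position; "orientation": TCP orientation; "wrist_force": force on the tool from outside, world axes, zero at the start; "torque": the same for the moment, N m; "grip_width": finger opening in m.
Only numpy, scipy, OpenCV 4.12 (cv2) and the standard library are available. Lean on these libraries where they do the work, as an engineer would, in place of code of your own. Each camera call takes 0.05 s, during which the arm holds its last target.

### The job

Put the steel rest block lying flat on the squaring plate, well short of the end stop, and press its long side flat against the long fence. Then slide it along the fence until you feel its end meet the end stop, without ramming it, and finish with the gripper still holding the block pressed into the corner against both fence and stop, ready to be marked out. Leave the jaw models and the wax where they are.

Things in the scene. Friction and masses are not known exactly. Their poses are not given: they have to be found in the camera images.
- rest_block: Loose light-grey mottled cuboid with two thin black strips across its top: 48 wide (x) x 125 long (y) x 26 mm high, 0.25 to 0.5 kg, lying flat on the worktop right of the plate. Origin: centre of its underside, z up; same either way round. Grip it across its 48 mm width near the top (the fences are lower).
- squaring_plate: Fixed grey plate, 130 (x) x 220 (y) mm, top face 8 mm above the worktop, a thin dark line along its near side. Origin: centre of its underside, on the worktop; x points to the long fence, y along the fence towards the end stop. Turned up to 0.35 rad either way from the robot's axes.
- long_fence: Fixed steel bar along the plate's far (+x) edge: 14 mm thick, 220 mm long, 9 mm high above the plate's top. Origin: centre of its underside, on the plate's top; axes as the plate's. Working face at x = -7 mm, i.e. +51 mm in the plate's frame; a block lying against it has its origin at about x = +27 mm in the plate's frame.
- end_stop: Dark steel stop fixed on the plate square to the fence, at a setting that differs each time: 52 (x) x 18 (y) x 13.5 mm high, its screw head over the fence 22 mm, above the plate's top. Origin: centre of its underside, on the plate's top; axes as the plate's. Working face at y = -9 mm; 156 to 191 mm of plate free on that side. A block against it has its origin at about y = -71.5 mm here.
- jaw_model: Bystander: yellow plaster jaw model, 59 x 68 x 40 mm, behind the plate. Origin at the centre of its underside. Not to be moved.
- peach_model: Bystander: peach plaster jaw model, 54 x 62 x 32 mm, behind the plate. Origin at the centre of its underside. Not to be moved.
- small_model: Bystander: small yellow plaster jaw model, 40 x 47 x 30 mm, near the front edge of the worktop. Origin at the centre of its underside. Not to be moved.
- wax: Bystander: stack of wax plates, 36 x 70 x 17 mm, near the front edge of the worktop, in front of the plate. Origin at the centre of its underside. Not to be moved.

How it is judged:
On the way:
1. the block lies on the plate with its long side pressed along the long fence, its end still at least 5 mm short of the end stop (angle between the y axis of rest_block and the y axis of squaring_plate, either way round below 0.035 rad and x of rest_block in the frame of squaring_plate between 0.0235 and 0.03 m and z of rest_block in the frame of squaring_plate between 0.005 and 0.0105 m and angle between rest_block's own z axis and vertical below 0.05 rad and contact force between rest_block and long_fence above 1.5 N and y of rest_block in the frame of end_stop below -0.0765 m), for 0.1 s.
At the end, for the whole second after the job is handed in: Block flat on the plate (3 mm, 0.05 rad), parallel to the long fence within 0.035 rad, its side within 3 mm of the fence and its end within 3 mm of the end stop, pressing on each with over 1.5 N, the fingers on it with over 1.5 N (angle between the y axis of rest_block and the y axis of squaring_plate, either way round below 0.035 rad and x of rest_block in the frame of squaring_plate between 0.0235 and 0.03 m and z of rest_block in the frame of squaring_plate between 0.005 and 0.0105 m and angle between rest_block's own z axis and vertical below 0.05 rad and contact force between rest_block and long_fence above 1.5 N and y of rest_block in the frame of end_stop between -0.0745 and -0.068 m and contact force between rest_block and end_stop above 1.5 N and contact force between the fingers and rest_block above 1.5 N); the arm keeps its last pose, push and grip.
It fails at once if the block is rammed against the fence or the stop with more than 80 N (contact force between rest_block and long_fence above 80 N or contact force between rest_block and end_stop above 80 N).
It fails at once if a jaw model or the wax is moved by more than 20 mm (distance of any of jaw_model, peach_model, small_model, wax from where it was at the start of the episode above 0.02 m).
It also fails if it takes over 45 s, if anything falls off the work surface, if the arm or the gripper's body presses on something with over 40 N, if the wrist force passes 120 N, or if a joint passes its speed limit or range.

## Working session

There is one attempt and no reset: what is moved stays moved. The work goes in short steps, Python scripts to look and compute and a tool call to move; the robot and the scene stay as the last step left them, time stands still between calls to the robot, and variables do not carry over. Pictures are saved under pics/ and viewed, and the job is handed in when it is done.

Besides the shell and the picture viewer there is one more tool, called after ">>>" as name(argument=value, ...) on one line, values as JSON. arm_command: Moves the arm, as the interface text tells. Its arguments: {"type":"object","properties":{"motion":{"type":"string"}},"required":["motion"]}

```bash
mkdir -p pics; ls
python3 - <<'E'
from workcell import manip, vision
import cv2
print(manip.get_obs(), manip.tcp_to_grasp)
for n in ("scene","top","wrist"):
    r=vision.read_camera(n)
    cv2.imwrite(f"pics/{n}0.png",r["img"][:,:,::-1])
    print(n,{k:v for k,v in r.items() if k!="img"})
E
```

```text
pics
{'t': 0.0, 'joint_pos': array([-1.40962537e+00,  3.51255191e-01,  1.65244822e+00,  2.15486527e-05,
        1.13910552e+00, -8.46221643e-02]), 'qvel': array([-0.00055306,  0.00032344, -0.00131256, -0.00025702, -0.00126388,
        0.00098976]), 'joint_efforts': array([-1.11936213e-03, -5.06102622e+01, -2.91406578e+01, -1.25844972e-04,
        4.49261803e-03,  1.70207912e-06]), 'eef_pos': array([ 0.13378542, -0.53308089,  0.1946389 ]), 'orientation': array([-6.08069938e-04,  9.92458088e-01,  1.22582927e-01, -1.34945677e-05]), 'wrist_force': array([-0.14662077, -0.328247  ,  0.41755768]), 'torque': array([-0.01326751, -0.02948789,  0.02674975]), 'grip_width': 0.08528521294182476} 0.0187
scene {'K': array([[496.55506691,   0.        , 319.74534869],
       [  0.        , 496.55506691, 245.43346691],
       [  0.        ,   0.        ,   1.        ]]), 'k1': -0.02191172711897847, 'eye': array([0.12400772, 0.64598997, 0.74101177]), 'rotation': array([ 0.12836474, -0.31477911,  0.87013539, -0.35679267])}
top {'K': array([[478.44733849,   0.        , 317.61805125],
       [  0.        , 478.44733849, 236.80646706],
       [  0.        ,   0.        ,   1.        ]]), 'k1': -0.09704583455846551, 'eye': array([0.48831989, 0.10098197, 0.88349558]), 'rotation': array([ 0.027016  , -0.70279936,  0.71007688, -0.03367518])}
wrist {'K': array([[370.35125455,   0.        , 318.68121793],
       [  0.        , 370.35125455, 242.6830436 ],
       [  0.        ,   0.        ,   1.        ]]), 'k1': 0.00888225062531375, 'mount': array([[ 9.16552282e-04, -9.65285434e-01, -2.61195694e-01,
         6.75779518e-02],
       [ 9.99999274e-01,  1.08892159e-03, -5.15201967e-04,
        -2.37560337e-03],
       [ 7.81738586e-04, -2.61195033e-01,  9.65285732e-01,
        -1.78683731e-01],
       [ 0.00000000e+00,  0.00000000e+00,  0.00000000e+00,
         1.00000000e+00]])}
```

View pics/top0.png

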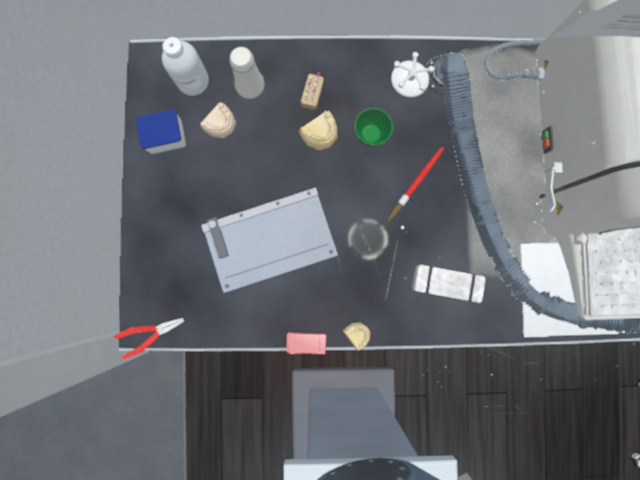

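View pics/scene0.png

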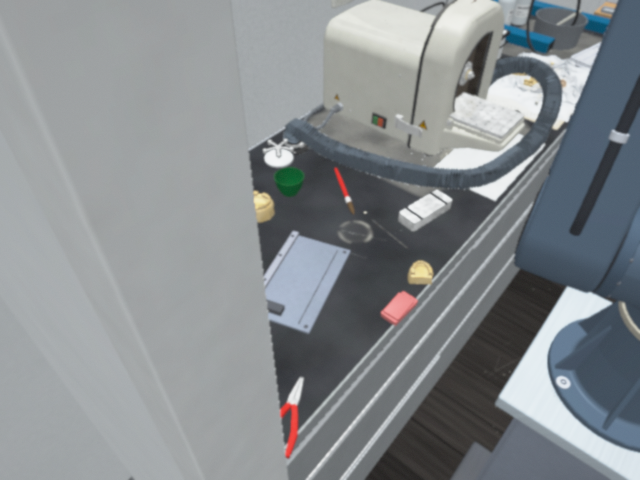

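View pics/wrist0.png

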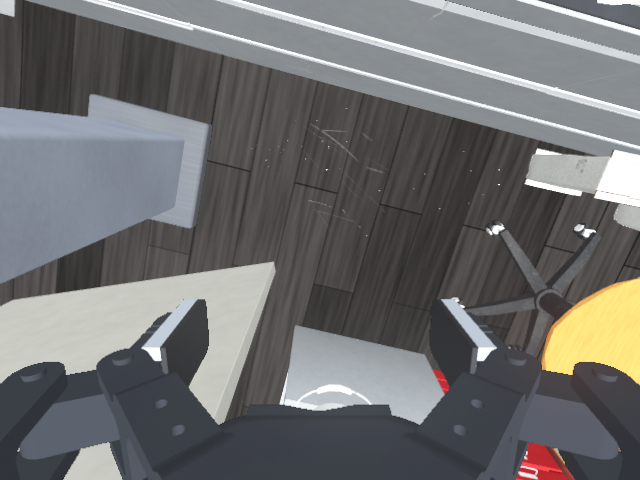

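The top view shows the block at about (449,284) with the plate centred near (270,240). The fence runs along the plate's upper edge, from (205,222) to (316,190), with the stop at about (217,238). Next I'll measure these by ray casting.

```bash
cat > h.py <<'E'
from workcell import manip, vision
import numpy as np, cv2
from scipy.spatial.transform import Rotation as R
def quat(q): return R.from_quat([q[1],q[2],q[3],q[0]])
def cam(name):
    o=manip.get_obs(); r=vision.read_camera(name)
    if name=="wrist":
        T=np.eye(4);T[:3,:3]=quat(o["orientation"]).as_matrix();T[:3,3]=o["eef_pos"]
        M=T@r["mount"]; r["Rm"]=M[:3,:3]; r["eye"]=M[:3,3]
    else: r["Rm"]=quat(r["rotation"]).as_matrix()
    return r
def rays(r,uv):
    uv=np.asarray(uv,float).reshape(-1,1,2)
    d=np.array([r["k1"],0,0,0])
    p=cv2.undistortPoints(uv,r["K"],d).reshape(-1,2)
    return (r["Rm"]@np.c_[p,np.ones(len(p))].T).T
def onz(r,uv,z):
    d=rays(r,uv); return r["eye"]+d*((z-r["eye"][2])/d[:,2])[:,None]
def proj(r,P):
    q=(np.atleast_2d(P)-r["eye"])@r["Rm"]
    x=q[:,:2]/q[:,2:]; s=1+r["k1"]*(x**2).sum(1,keepdims=True)
    return x*s@r["K"][:2,:2].T+r["K"][:2,2]
def rect(img,m,minA=200):
    cs,_=cv2.findContours(m.astype(np.uint8),cv2.RETR_EXTERNAL,cv2.CHAIN_APPROX_NONE)
    return [c for c in sorted(cs,key=cv2.contourArea,reverse=True) if cv2.contourArea(c)>minA]
E
python3 - <<'E'
from h import *
r=cam("top"); im=r["img"]; print(r["Rm"].round(3))
cv2.imwrite("pics/top_plate.png",cv2.resize(im[170:310,180:500,::-1],None,fx=2.5,fy=2.5,interpolation=cv2.INTER_CUBIC))
g=im.astype(int)
m=(g.min(2)>150); m[:255]=0;m[315:]=0;m[:,:405]=0;m[:,495:]=0
for c in rect(im,cv2.morphologyEx(m.astype(np.uint8),cv2.MORPH_CLOSE,np.ones((7,7))))[:1]:
    P=onz(r,c.reshape(-1,2),.026)[:,:2]; print("block",cv2.minAreaRect((P*1000).astype(np.float32)))
m=(g.min(2)>100); m[:180]=0;m[300:]=0;m[:,:190]=0;m[:,345:]=0
for c in rect(im,cv2.morphologyEx(m.astype(np.uint8),cv2.MORPH_CLOSE,np.ones((5,5))))[:1]:
    P=onz(r,c.reshape(-1,2),.008)[:,:2]; b=cv2.minAreaRect((P*1000).astype(np.float32));print("plate",b,cv2.boxPoints(b))
print(onz(r,[[343,240],[368,240],[357,335],[305,343],[320,133],[217,238]],.02).round(3))
E
```

```text
[[-0.011 -0.996  0.086]
 [-1.     0.01  -0.01 ]
 [ 0.009 -0.086 -0.996]]
block ((475.6960144042969, -144.94822692871094), (127.40052032470703, 49.448394775390625), 79.0369873046875)
plate ((560.61376953125, 182.50997924804688), (138.41000366210938, 225.45484924316406), 17.326324462890625) [[460.97723  269.5121  ]
 [528.1208    54.287483]
 [660.2503    95.50787 ]
 [593.10675  310.73248 ]]
[[0.556 0.047 0.02 ]
 [0.556 0.001 0.02 ]
 [0.386 0.024 0.02 ]
 [0.372 0.117 0.02 ]
 [0.756 0.086 0.02 ]
 [0.562 0.275 0.02 ]]
```

View pics/top_plate.png

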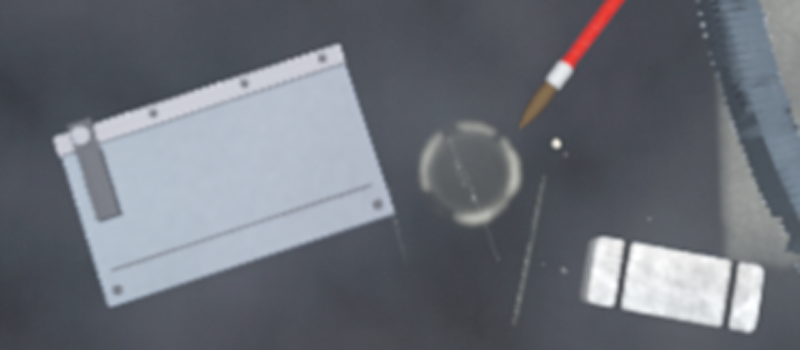

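```bash
cat >> h.py <<'E'
def shift(wps, base=None):
    """wps: list of (x,y,z,yaw of tool x) tool down -> tool-frame shift cm, rotvec from the commanded pose"""
    o=manip.get_obs(); p0,R0=(o["eef_pos"],quat(o["orientation"])) if base is None else base
    for x,y,z,yaw in wps:
        Rt=R.from_matrix(np.array([[np.cos(yaw),np.sin(yaw),0],[np.sin(yaw),-np.cos(yaw),0],[0,0,-1]]))
        s=R0.inv().apply(np.array([x,y,z])-p0)*100; w=(R0.inv()*Rt).as_rotvec()
        print((x,y,z,yaw),"->",s.round(2),w.round(3))
E
python3 - <<'E'
from h import *
shift([(.134,-.533,.195,.246),(.15,-.40,.35,.246),(.20,-.29,.45,.55),(.29,-.20,.45,.9),(.34,-.12,.45,1.25),(.42,-.14,.35,1.38)])
E
```

```text
(0.134, -0.533, 0.195, 0.246) -> [ 0.02 -0.02 -0.01] [-0.001 -0.    -0.   ]
(0.15, -0.4, 0.35, 0.246) -> [  4.81 -12.54 -15.51] [-0.001 -0.    -0.   ]
(0.2, -0.29, 0.45, 0.55) -> [ 12.34 -22.   -25.5 ] [-0.001 -0.    -0.304]
(0.29, -0.2, 0.45, 0.9) -> [ 23.26 -28.54 -25.49] [-0.001 -0.    -0.654]
(0.34, -0.12, 0.45, 1.25) -> [ 30.05 -35.08 -25.49] [-1.000e-03 -0.000e+00 -1.004e+00]
(0.42, -0.14, 0.35, 1.38) -> [ 37.33 -31.19 -15.49] [-1.000e-03 -0.000e+00 -1.134e+00]
```

>>> arm_command(motion="1.6 -4.2 -5.2 0 0 0 0; 3.2 -8.4 -10.4 0 0 0 0; 4.8 -12.5 -15.5 0 0 0 0; 7 -15.5 -19 0 0 -0.1 0; 9.5 -18.8 -22 0 0 -0.2 0; 12.3 -22 -25.5 0 0 -0.3 0; 16 -24.3 -25.5 0 0 -0.42 0; 19.5 -26.5 -25.5 0 0 -0.54 0; 23.3 -28.5 -25.5 0 0 -0.66 0; 26.5 -32 -25.5 0 0 -0.82 0; 30 -35 -25.5 0 0 -1 0; 33 -34 -22 0 0 -1.134 0")

```text
t: 1.7
eef_pos: [0.3727, -0.1216, 0.4169]
orientation: [0.002, 0.769, 0.64, 0.001]
wrist_force: [0.4, -1.5, -0.7]
grip_width: 0.0852
```

Run:
```python
from h import *
r=cam("wrist"); cv2.imwrite("pics/w1.png",r["img"][:,:,::-1])
o=manip.get_obs(); print(o["joint_pos"].round(3),o["eef_pos"],o["qvel"].round(2))
r=cam("scene"); cv2.imwrite("pics/s1.png",r["img"][:,:,::-1])
```

```text
[-4.350e-01 -9.700e-02  1.648e+00  1.000e-03  1.593e+00 -2.570e-01] [ 0.37369605 -0.12208482  0.41040901] [-0.05 -0.01  0.01 -0.01  0.11  0.14]
```

View pics/w1.png

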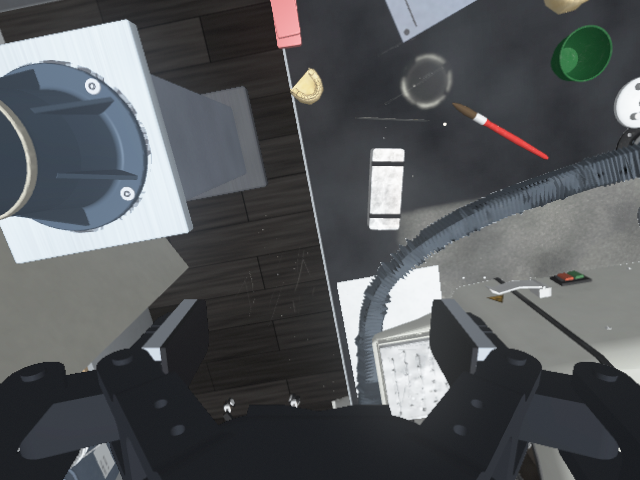

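View pics/s1.png

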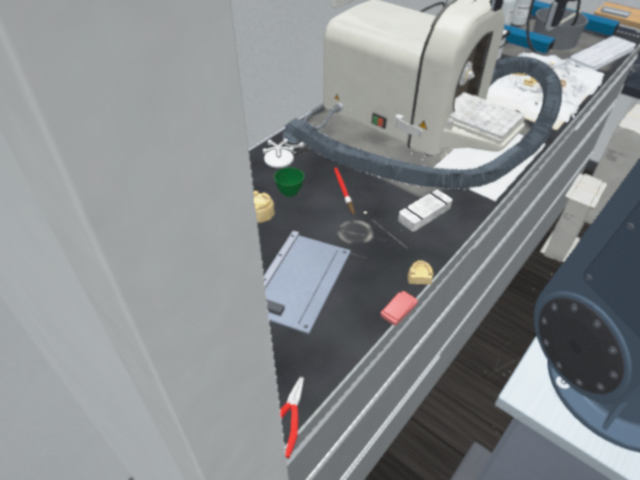

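The wrist view shows the block at about (386,190), upright in the picture. The hose passes about 30 px below the block's near end. I'll refine the block position and check how high the hose is.

Run:
```python
from h import *
r=cam("wrist"); im=r["img"].astype(int); o=manip.get_obs(); print(o["eef_pos"],o["qvel"].round(3))
m=(im.min(2)>140); m[:130]=0;m[245:]=0;m[:,:350]=0;m[:,420:]=0
c=rect(im,cv2.morphologyEx(m.astype(np.uint8),cv2.MORPH_CLOSE,np.ones((9,9))))[0]
P=onz(r,c.reshape(-1,2),.026)[:,:2]; print("block",cv2.minAreaRect((P*1000).astype(np.float32)))
cv2.imwrite("pics/w2.png",cv2.resize(r["img"][120:330,300:520,::-1],None,fx=2.8,fy=2.8,interpolation=cv2.INTER_CUBIC))
t=cam("top")
# hose inner-edge point seen in wrist: project at several heights into top
for uv in ([388,262],[372,300]):
  for z in (.0,.05,.1,.15,.2):
    p=onz(r,[uv],z); print(uv,p.round(3),proj(t,p).round(0))
```

```text
[ 0.37118388 -0.12281096  0.41374367] [-0.029 -0.042 -0.037 -0.002  0.034  0.028]
block ((476.4136962890625, -142.1148681640625), (124.24323272705078, 48.32984924316406), 79.0395736694336)
[388, 262] [[ 0.461 -0.264  0.   ]] [[508. 290.]]
[388, 262] [[ 0.455 -0.247  0.05 ]] [[510. 294.]]
[388, 262] [[ 0.449 -0.229  0.1  ]] [[512. 299.]]
[388, 262] [[ 0.442 -0.211  0.15 ]] [[514. 305.]]
[388, 262] [[ 0.436 -0.194  0.2  ]] [[517. 311.]]
[372, 300] [[ 0.425 -0.327  0.   ]] [[541. 308.]]
[372, 300] [[ 0.422 -0.304  0.05 ]] [[542. 312.]]
[372, 300] [[ 0.418 -0.281  0.1  ]] [[543. 317.]]
[372, 300] [[ 0.415 -0.258  0.15 ]] [[544. 322.]]
[372, 300] [[ 0.412 -0.235  0.2  ]] [[545. 327.]]
```

View pics/w2.png

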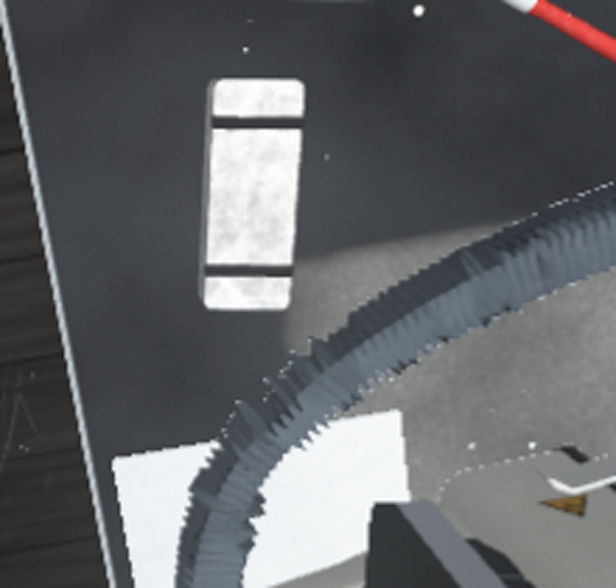

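Run:
```python
from h import *
shift([(.476,-.1427,.15,1.379)])
```

```text
(0.476, -0.1427, 0.15, 1.379) -> [ 0.08 10.71 26.5 ] [-0.001 -0.    -0.   ]
```

>>> arm_command(motion="0.1 3 4 0 0 0 0; 0.1 6 8.5 0 0 0 0; 0.1 9 13.5 0 0 0 0; 0.1 10.7 18.5 0 0 0 0; 0.1 10.7 23.5 0 0 0 0; 0.1 10.7 26.5 0 0 0 0; 0.1 10.7 26.5 0 0 0 0")

```text
t: 2.78
eef_pos: [0.4756, -0.1431, 0.1498]
orientation: [-0.001, 0.772, 0.636, -0.001]
wrist_force: [-0.2, 0.2, 1.4]
grip_width: 0.0855
```

Run:
```python
from h import *
r=cam("wrist"); im=r["img"].astype(int); o=manip.get_obs(); print(o["eef_pos"],o["qvel"].round(3),o["orientation"].round(4),o["wrist_force"])
m=(im.min(2)>140); m[420:]=0
cv2.imwrite("pics/w3.png",r["img"][:,:,::-1])
c=rect(im,cv2.morphologyEx(m.astype(np.uint8),cv2.MORPH_CLOSE,np.ones((25,25))))
for k in c[:4]:
  P=onz(r,k.reshape(-1,2),.026)[:,:2]; print(cv2.boundingRect(k),cv2.minAreaRect((P*1000).astype(np.float32)))
shift([(.476,-.1427,.008,1.379)])
```

```text
[ 0.47660234 -0.14338246  0.1513275 ] [ 0.003 -0.026 -0.023  0.001  0.005 -0.002] [2.000e-04 7.719e-01 6.358e-01 1.000e-04] [0.48120283 0.14370618 0.85548515]
(495, 244, 145, 129) ((684.337646484375, -268.6519470214844), (123.57872009277344, 103.67633056640625), 9.267127990722656)
(290, 130, 164, 177) ((489.31329345703125, -159.68426513671875), (119.15361022949219, 157.6200408935547), 36.40236282348633)
(122, 0, 189, 415) ((402.7912902832031, -130.4447784423828), (73.4881362915039, 357.9096374511719), 1.2084096670150757)
(336, 330, 113, 90) ((522.94775390625, -311.0088195800781), (112.3691177368164, 80.51100158691406), 33.43756866455078)
(0.476, -0.1427, 0.008, 1.379) -> [ 0.06 -0.08 14.33] [ 0.001  0.    -0.001]
```

View pics/w3.png

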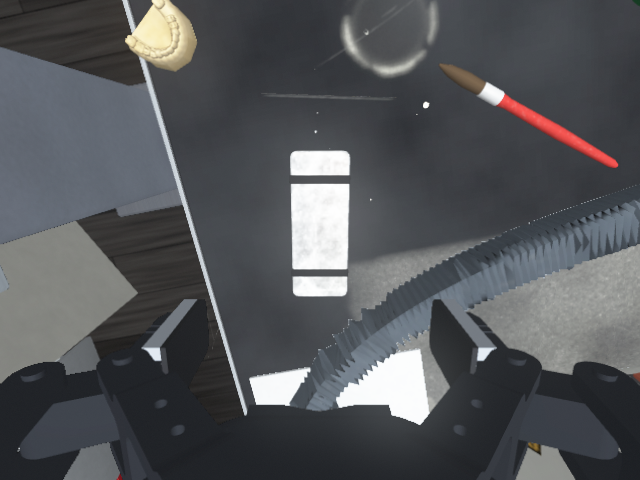

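The block is centred between the jaws. Its top corners are at (291,151), (350,151), (293,296) and (347,296).

Run:
```python
from h import *
r=cam("wrist"); im=r["img"].astype(int)
m=(im.min(2)>150); m[310:]=0;m[:140]=0;m[:,:280]=0;m[:,356:]=0
m=cv2.morphologyEx(m.astype(np.uint8),cv2.MORPH_CLOSE,np.ones((15,15))); m=cv2.morphologyEx(m,cv2.MORPH_OPEN,np.ones((15,15)))
k=rect(im,m)[0]
P=onz(r,k.reshape(-1,2),.026)[:,:2]; print(cv2.boundingRect(k),cv2.minAreaRect((P*1000).astype(np.float32)))
shift([(.476,-.1427,.05,1.379),(.476,-.1427,.008,1.379)])
```

```text
(289, 150, 59, 146) ((476.6289978027344, -142.33349609375), (124.3106460571289, 47.8372688293457), 78.99835205078125)
(0.476, -0.1427, 0.05, 1.379) -> [ 0.06 -0.15 10.21] [ 0.002  0.    -0.001]
(0.476, -0.1427, 0.008, 1.379) -> [ 0.06 -0.16 14.41] [ 0.002  0.    -0.001]
```

>>> arm_command(motion="0 0 4 0 0 0 0; 0 0 8 0 0 0 0; 0 0 11 0 0 0 0; 0 0 13.2 0 0 0 0; 0 0 14.2 0 0 0 0; 0 0 14.2 0 0 0 0; 0 0 14.2 0 0 0 255; 0 0 14.2 0 0 0 255; 0 0 14.2 0 0 0 255; 0 0 14.2 0 0 0 255; 0 0 14.2 0 0 0 255; 0 0 14.2 0 0 0 255")

```text
t: 4.38
eef_pos: [0.4764, -0.1427, 0.0082]
orientation: [-0.0, 0.771, 0.636, -0.0]
wrist_force: [0.1, -0.0, 0.8]
grip_width: 0.0002
```

Run:
```python
from h import *
r=cam("wrist"); cv2.imwrite("pics/w4.png",r["img"][:,:,::-1])
o=manip.get_obs(); print({k:np.round(v,4) for k,v in o.items()})
r=cam("top"); cv2.imwrite("pics/t4.png",r["img"][:,:,::-1])
```

```text
{'t': np.float64(4.425), 'joint_pos': array([-0.3846,  0.5441,  1.9194,  0.    ,  0.6782, -0.1936]), 'qvel': array([ 0.0005, -0.0004,  0.0007,  0.    , -0.0001,  0.0017]), 'joint_efforts': array([-1.00000e-04, -5.09316e+01, -1.86175e+01, -2.00000e-04,
        1.50000e-03, -0.00000e+00]), 'eef_pos': array([ 0.4764, -0.1427,  0.0082]), 'orientation': array([-1.000e-04,  7.713e-01,  6.365e-01, -0.000e+00]), 'wrist_force': array([0.2208, 0.7238, 0.1509]), 'torque': array([ 0.0209, -0.0255, -0.0587]), 'grip_width': np.float64(0.0001)}
```

View pics/w4.png

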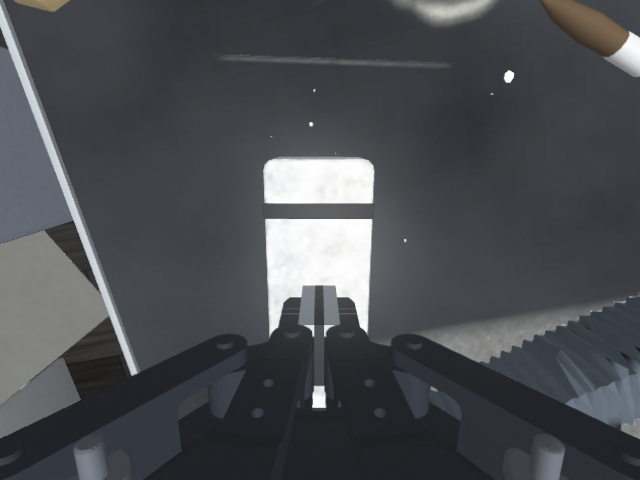

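The fingers shut fully (width 0.0001), so there is no grip. The block hasn't visibly moved, with its far edge at row 158. I'll check from the other cameras.

Run:
```python
from h import *
r=cam("scene"); cv2.imwrite("pics/s4.png",cv2.resize(r["img"][130:290,340:540,::-1],None,fx=4,fy=4,interpolation=cv2.INTER_CUBIC))
print(proj(r,[[.4764,-.1427,.008],[.4764,-.1427,.026],[.4764,-.1427,.034]]))
b=cv2.imread("pics/t4.png"); cv2.imwrite("pics/t4c.png",cv2.resize(b[200:330,380:540],None,fx=5,fy=5)[:600])
```

```text
[[423.98303415 210.46417134]
 [425.2089918  204.32577219]
 [425.76284648 201.55148931]]
```

View pics/s4.png

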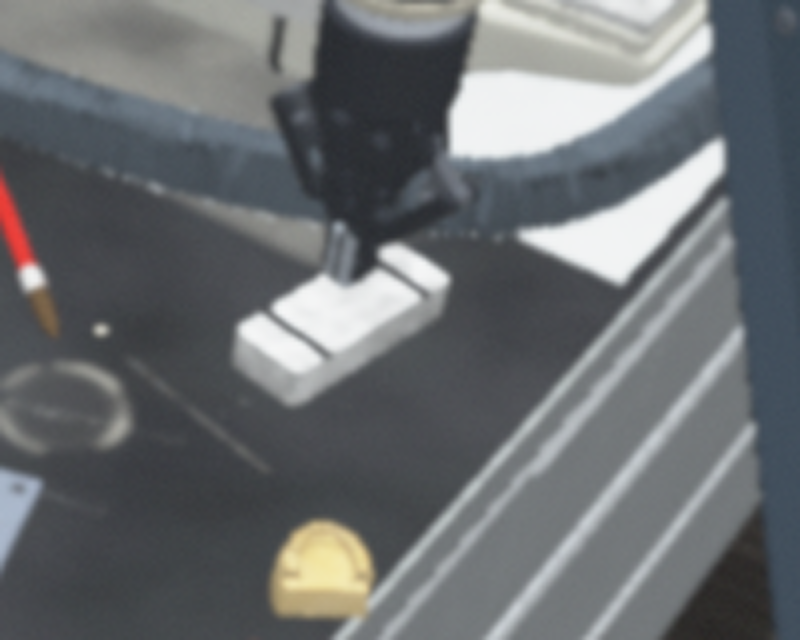

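View pics/t4c.png

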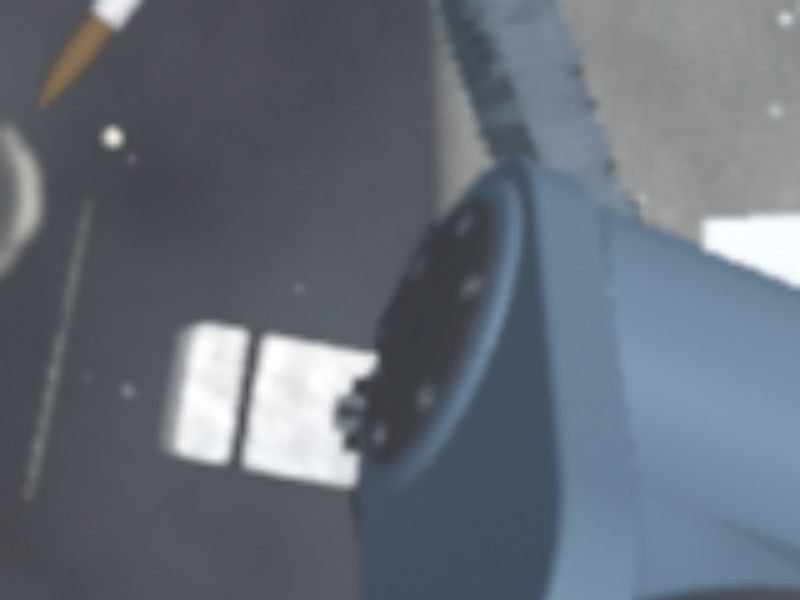

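Run:
```python
from h import *
r=cam("wrist")
M=np.linalg.inv(r["mount"])
for p in ([0,0,0],[0,0,-.0187],[.011,0,0],[-.011,0,0],[.011,0,-.0187],[-.011,0,-.0187],[.011,0,-.037]):
    q=M[:3,:3]@p+M[:3,3]; print(p,(q/q[2]@r["K"].T)[:2].round(0))
cv2.imwrite("pics/w5.png",cv2.resize(r["img"][250:430,200:440,::-1],None,fx=3.3,fy=3.3,interpolation=cv2.INTER_CUBIC))
```

```text
[0, 0, 0] [318. 281.]
[0, 0, -0.0187] [318. 296.]
[0.011, 0, 0] [318. 261.]
[-0.011, 0, 0] [318. 301.]
[0.011, 0, -0.0187] [318. 274.]
[-0.011, 0, -0.0187] [318. 317.]
[0.011, 0, -0.037] [318. 289.]
```

View pics/w5.png

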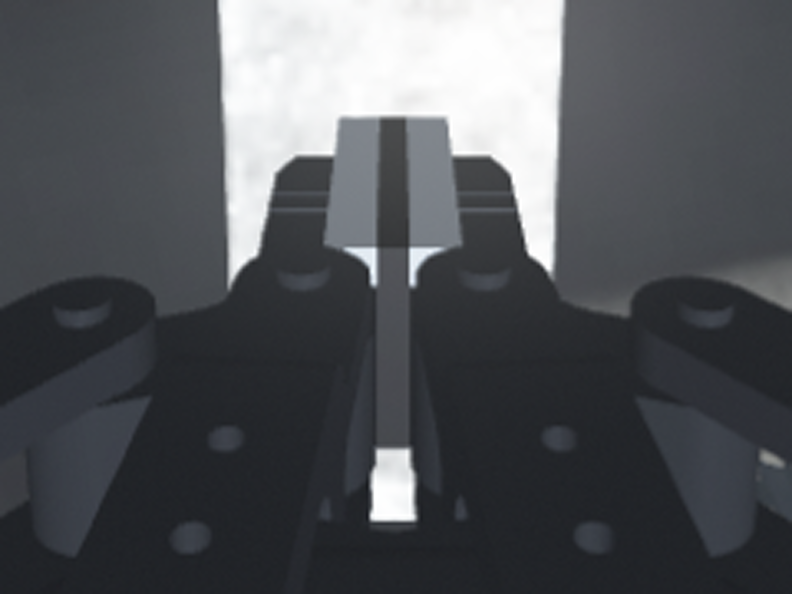

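The shut fingertips show at row 286. That puts them about 34 mm behind the reported TCP, and the scene view agrees (tip at z of about 0.034). So the tips passed above the block. I'll open, look again and go lower with force checks.

>>> arm_command(motion="0 0 0 0 0 0 0; 0 0 0 0 0 0 0; 0 0 0 0 0 0 0; 0 0 0 0 0 0 0; 0 0 0 0 0 0 0; 0 0 1 0 0 0 0; 0 0 1 0 0 0 0")

```text
t: 5.45
eef_pos: [0.4758, -0.1425, -0.0027]
orientation: [-0.001, 0.771, 0.636, -0.0]
wrist_force: [1.1, -0.7, 0.1]
grip_width: 0.0853
```

Run:
```python
from h import *
r=cam("wrist"); cv2.imwrite("pics/w6.png",r["img"][:,:,::-1])
o=manip.get_obs(); print(o["eef_pos"],o["wrist_force"],o["grip_width"])
r=cam("scene"); cv2.imwrite("pics/s6.png",cv2.resize(r["img"][130:290,340:540,::-1],None,fx=4,fy=4,interpolation=cv2.INTER_CUBIC))
```

```text
[ 0.47607365 -0.1425717  -0.00236155] [-1.28852508 -0.1287376   0.42770997] 0.08561408930147449
```

View pics/w6.png

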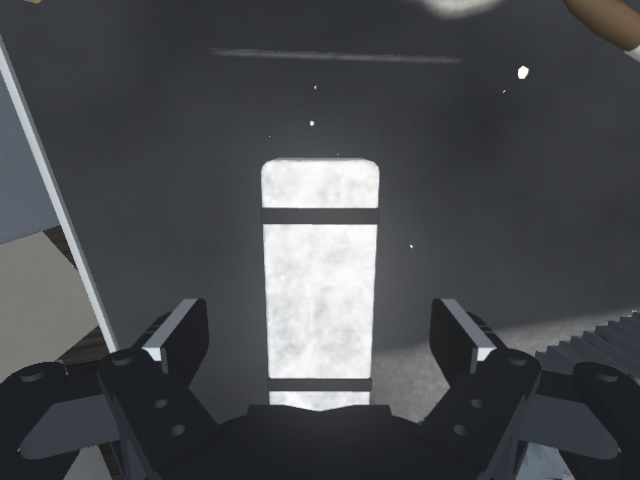

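View pics/s6.png

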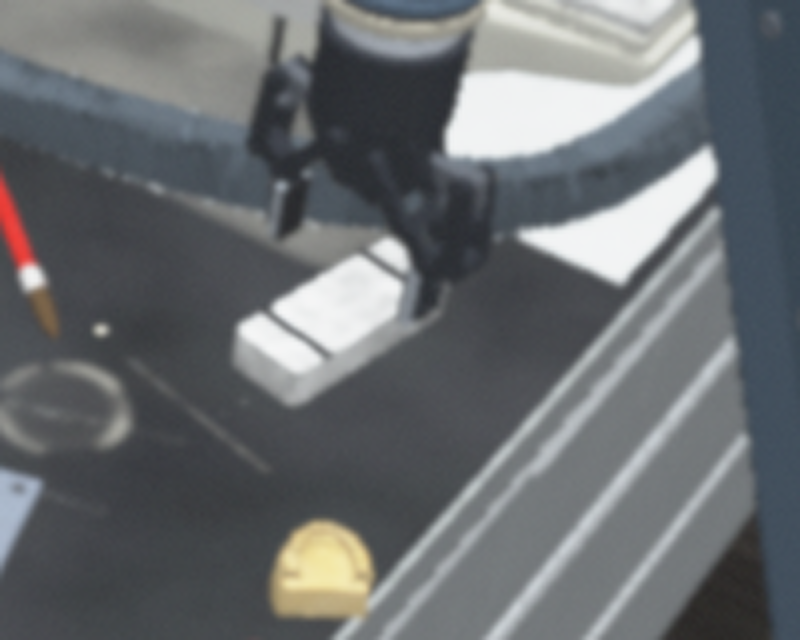

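Run:
```python
from h import *
r=cam("scene")
for z in (0,.01,.02,.03,.04,.05,.06): print(z,proj(r,[[.520,-.151,z],[.432,-.134,z]]).round(1).tolist())
```

```text
0 [[408.9, 203.2], [438.8, 223.8]]
0.01 [[409.5, 199.8], [439.6, 220.5]]
0.02 [[410.1, 196.4], [440.4, 217.1]]
0.03 [[410.7, 193.0], [441.2, 213.6]]
0.04 [[411.3, 189.5], [442.0, 210.1]]
0.05 [[411.8, 186.0], [442.8, 206.6]]
0.06 [[412.4, 182.4], [443.7, 203.0]]
```

Both cameras put the open tips about 45 mm behind the TCP, so z is about 0.042 now. The 48 mm grip should put the tips near TCP + 0.036. I'll descend 2.2 cm and close.

>>> arm_command(motion="0 0 1 0 0 0 0; 0 0 1.8 0 0 0 0; 0 0 2.2 0 0 0 0; 0 0 2.2 0 0 0 0; 0 0 2.2 0 0 0 255; 0 0 2.2 0 0 0 255; 0 0 2.2 0 0 0 255; 0 0 2.2 0 0 0 255; 0 0 2.2 0 0 0 255")

```text
t: 6.72
eef_pos: [0.4765, -0.1427, -0.0233]
orientation: [0.0, 0.771, 0.636, 0.0]
wrist_force: [-2.2, 0.8, 6.8]
grip_width: 0.0466
```

Run:
```python
from h import *
r=cam("wrist"); cv2.imwrite("pics/w7.png",r["img"][:,:,::-1])
o=manip.get_obs(); print(o["eef_pos"],o["wrist_force"],o["torque"],o["grip_width"])
r=cam("scene"); cv2.imwrite("pics/s7.png",cv2.resize(r["img"][130:290,340:540,::-1],None,fx=4,fy=4,interpolation=cv2.INTER_CUBIC))
```

```text
[ 0.4765076  -0.14273495 -0.02326876] [-2.09057499  0.577041    7.49578135] [ 0.09267212  0.43154163 -0.03563699] 0.0465089002376343
```

View pics/w7.png

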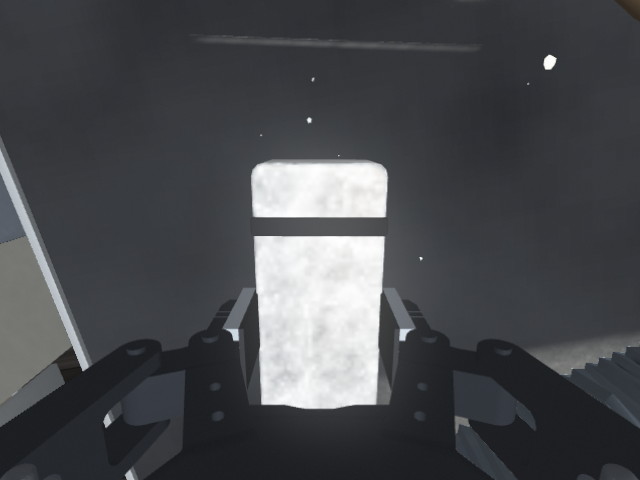

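View pics/s7.png

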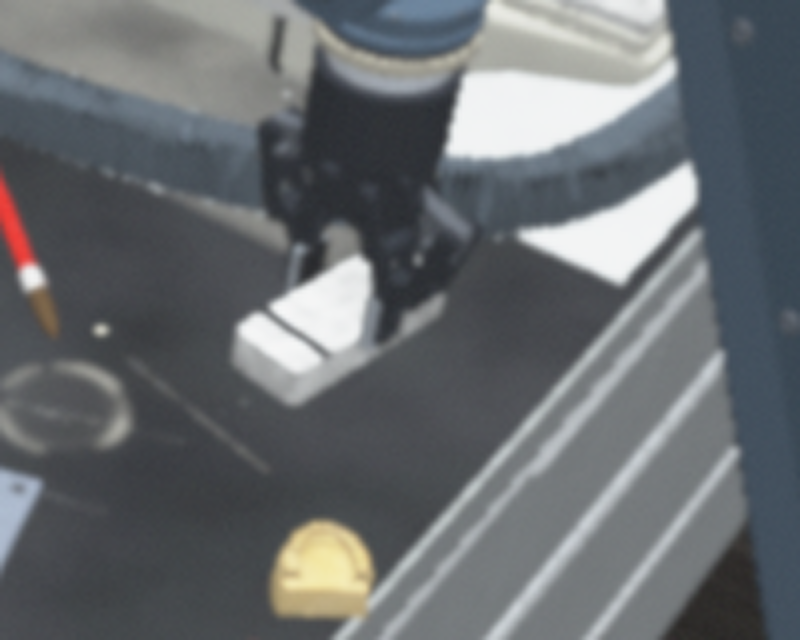

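Run:
```python
from h import *
r=cam("scene"); w=cam("wrist")
# pad outer/inner at side +x 11mm along tool x (79deg), y +-24..32
u=np.array([np.cos(1.379),np.sin(1.379)]);n=np.array([u[1],-u[0]]) ; c=np.array([.4765,-.1427])
for z in (0,.004,.008,.012,.016,.02):
    P=[np.r_[c+.011*u+s*d*n,z] for s in(-1,1) for d in (.024,.031)]
    print(z,((proj(r,P)-[340,130])*4).round(0).tolist(),proj(w,P).round(0).tolist())
cv2.imwrite("pics/s7b.png",cv2.resize(r["img"][175:240,390:470,::-1],None,fx=9,fy=9,interpolation=cv2.INTER_CUBIC))
cv2.imwrite("pics/w7b.png",cv2.resize(w["img"][270:400,190:450,::-1],None,fx=3,fy=3,interpolation=cv2.INTER_CUBIC))
```

```text
0 [[353.0, 363.0], [362.0, 370.0], [289.0, 319.0], [280.0, 312.0]] [[264.0, 277.0], [248.0, 277.0], [372.0, 277.0], [387.0, 277.0]]
0.004 [[354.0, 358.0], [363.0, 365.0], [290.0, 313.0], [281.0, 307.0]] [[263.0, 280.0], [246.0, 280.0], [373.0, 280.0], [389.0, 280.0]]
0.008 [[355.0, 353.0], [364.0, 359.0], [291.0, 308.0], [281.0, 302.0]] [[261.0, 284.0], [245.0, 283.0], [374.0, 284.0], [391.0, 284.0]]
0.012 [[356.0, 347.0], [366.0, 354.0], [292.0, 303.0], [282.0, 296.0]] [[260.0, 287.0], [243.0, 287.0], [376.0, 287.0], [392.0, 287.0]]
0.016 [[357.0, 342.0], [367.0, 349.0], [293.0, 297.0], [283.0, 291.0]] [[258.0, 291.0], [241.0, 291.0], [377.0, 291.0], [394.0, 291.0]]
0.02 [[358.0, 336.0], [368.0, 343.0], [293.0, 292.0], [284.0, 285.0]] [[257.0, 295.0], [239.0, 295.0], [379.0, 295.0], [396.0, 295.0]]
```

View pics/s7b.png

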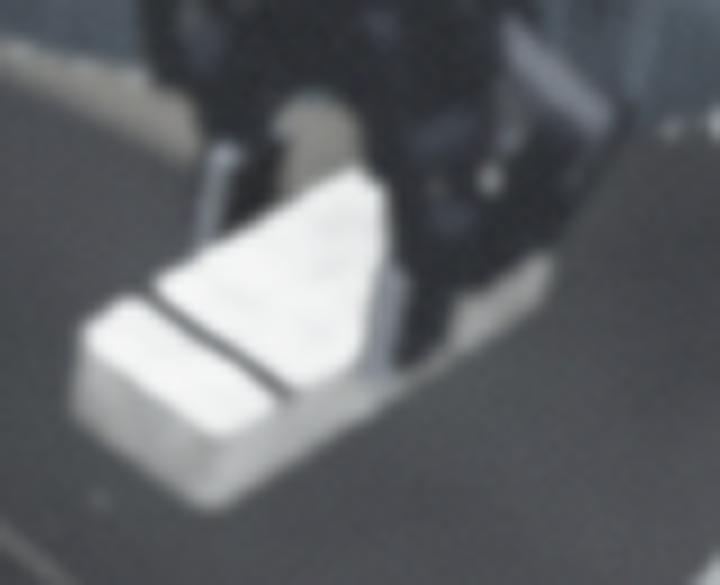

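View pics/w7b.png

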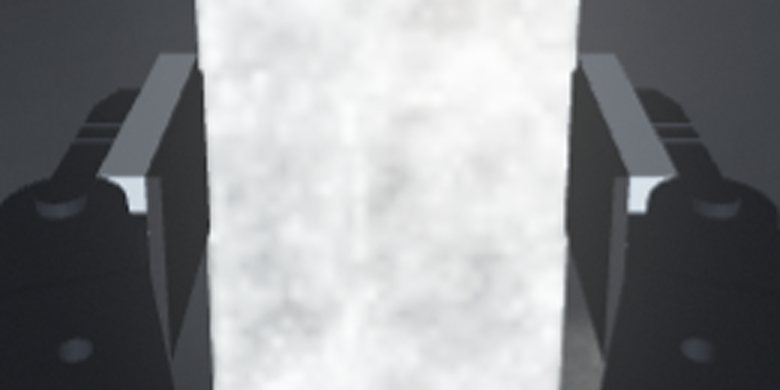

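Grip is good: width 46.5 mm, tips at z of about 0.012. That clears the fence on the plate by about 3 mm. Next I'll fit the plate edges from the first top picture.

Run:
```python
from h import *
r=cam("top"); im=cv2.imread("pics/top0.png")[:,:,::-1]; g=im.astype(int)
m=(g.min(2)>105); m[:180]=0;m[300:]=0;m[:,:190]=0;m[:,345:]=0
c=rect(im,cv2.morphologyEx(m.astype(np.uint8),cv2.MORPH_OPEN,np.ones((3,3))))[0].reshape(-1,2)
yaw=.302
def fr(P,yaw): return np.c_[P[:,:2]@[np.cos(yaw),np.sin(yaw)],P[:,:2]@[-np.sin(yaw),np.cos(yaw)]]
for z,name in ((.008,"near"),(.017,"far"),(.008,"right"),(.008,"left")):
    P=onz(r,c,z); F=fr(P,yaw); x,y=F.T
    if name=="near": s=(x<x.min()+.012)&(y>y.min()+.02)&(y<y.max()-.02); a,b=y[s],x[s]
    if name=="far": s=(x>x.max()-.012)&(y>y.min()+.02)&(y<y.max()-.04); a,b=y[s],x[s]
    if name=="right": s=(y<y.min()+.012)&(x>x.min()+.02)&(x<x.max()-.03); a,b=x[s],y[s]
    if name=="left": s=(y>y.max()-.012)&(x>x.min()+.02)&(x<x.max()-.03); a,b=x[s],y[s]
    f=np.polyfit(a,b,1); k=abs(b-np.polyval(f,a))<.003; f=np.polyfit(a[k],b[k],1)
    print(name,"slope",f[0].round(4),"at mid",np.polyval(f,a.mean()).round(4),k.sum(), "mid",a.mean().round(4))
# stop: dark on plate (cross section)
ms=(g.max(2)<125); ms[:205]=0; ms[265:]=0;ms[:,:204]=0;ms[:,240:]=0
cs=rect(im,ms,50)
for q in cs[:3]:
    P=onz(r,q.reshape(-1,2),.0215); F=fr(P,yaw)*1000; print(cv2.boundingRect(q),cv2.minAreaRect(F.astype(np.float32)))
cv2.imwrite("pics/t0p.png",cv2.resize(im[180:300,190:350,::-1],None,fx=5,fy=5,interpolation=cv2.INTER_CUBIC))
```

```text
near slope -0.0082 at mid 0.5219 96 mid 0.0077
far slope -0.0068 at mid 0.6533 84 mid -0.0037
right slope 0.0073 at mid -0.1038 45 mid 0.5846
left slope 0.0081 at mid 0.1168 45 mid 0.584
(204, 205, 36, 18) ((659.2814331054688, 74.36463928222656), (64.22330474853516, 31.314313888549805), 73.00192260742188)
(204, 234, 10, 31) ((604.136474609375, 115.79862976074219), (16.38865089416504, 54.69286346435547), 73.18687438964844)
```

View pics/t0p.png

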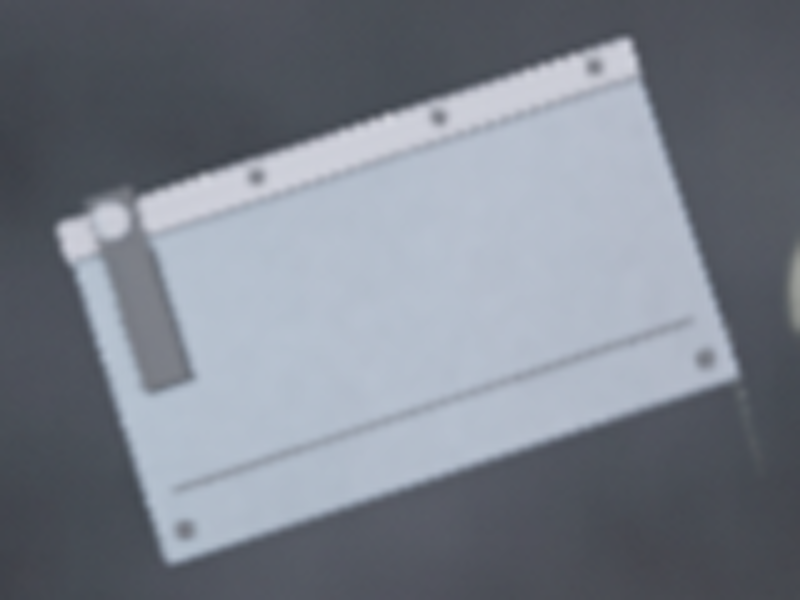

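```bash
cat >> h.py <<'E'
YAW=.3095
def fr(P,yaw=YAW): P=np.atleast_2d(P); return np.c_[P[:,:2]@[np.cos(yaw),np.sin(yaw)],P[:,:2]@[-np.sin(yaw),np.cos(yaw)]]
def inv(x,y,yaw=YAW): return np.array([x*np.cos(yaw)-y*np.sin(yaw),x*np.sin(yaw)+y*np.cos(yaw)])
E
python3 - <<'E'
from h import *
r=cam("top"); 
near=inv(.5219,.0077,.302);far=inv(.6533,-.0037,.302);R_=inv(.5846,-.1038,.302);L=inv(.584,.1168,.302)
# subtract
n,f,ri,l=fr([near,far,R_,L]); print(n,f,ri,l)
cx=(n[0]+f[0])/2; cy=(ri[1]+l[1])/2
print("plate centre",cx,cy,inv(cx,cy))
P=onz(r,[[220.6,229],[228.6,255.6],[211.6,230],[219.6,258.4]],.0215); print("stop, plate frame",(fr(P)-[cx,cy]).round(4))
Pf=onz(r,[[190+150/5,180+238/5],[190+400/5,180+157/5],[190+630/5,180+83/5]],.017); print("fence face top",(fr(Pf)-[cx,cy]).round(4))
E
```

```text
[0.52194307 0.00378557] [ 0.65325388 -0.0085996 ] [ 0.58380507 -0.10818154] [0.58485957 0.11241676]
plate centre 0.587598473686842 0.0021176082718351377 [0.55903432 0.18098916]
stop, plate frame [[ 0.0451  0.0773]
 [-0.0055  0.078 ]
 [ 0.0485  0.0935]
 [-0.0053  0.095 ]]
fence face top [[ 0.0486  0.0783]
 [ 0.0482 -0.0176]
 [ 0.0478 -0.106 ]]
```

Run:
```python
from h import *
c=np.array([.5876,.0021])
t=inv(*(c+[.015,-.022])); print(t)
shift([(.4765,-.1427,.127,1.379),(t[0],t[1],.127,1.5708+YAW),(t[0],t[1],.03,1.5708+YAW)])
```

```text
[0.58002924 0.1645869 ]
(0.4765, -0.1427, 0.127, 1.379) -> [  0.     0.   -15.03] [0.    0.    0.001]
(np.float64(0.5800292420297025), np.float64(0.16458690224452482), 0.127, 1.8803) -> [ 32.14   4.33 -15.03] [ 0.     0.    -0.501]
(np.float64(0.5800292420297025), np.float64(0.16458690224452482), 0.03, 1.8803) -> [32.14  4.33 -5.33] [ 0.     0.    -0.501]
```

>>> arm_command(motion="0 0 -2 0 0 0 255; 0 0 -6 0 0 0 255; 0 0 -10.5 0 0 0 255; 2 0.3 -14 0 0 -0.03 255; 6.5 0.8 -15 0 0 -0.1 255; 11.5 1.6 -15 0 0 -0.18 255; 16.5 2.3 -15 0 0 -0.26 255; 21.5 3 -15 0 0 -0.34 255; 26 3.6 -15 0 0 -0.41 255; 30 4.1 -15 0 0 -0.47 255; 32.1 4.3 -15 0 0 -0.5 255; 32.1 4.3 -15 0 0 -0.5 255")

```text
t: 8.52
eef_pos: [0.5792, 0.165, 0.1256]
orientation: [-0.0, 0.589, 0.808, -0.0]
wrist_force: [-0.7, 0.2, -4.5]
grip_width: 0.0461
```

Run:
```python
from h import *
o=manip.get_obs(); print(o["eef_pos"],o["wrist_force"],o["torque"],o["grip_width"],o["joint_pos"].round(2),o["orientation"])
r=cam("wrist"); cv2.imwrite("pics/w8.png",r["img"][:,:,::-1])
c=np.array([.5876,.0021]); print(fr(o["eef_pos"])-c)
for n,p,z in (("stopface_far",[.045,.0775],.0215),("stopface_near",[0,.0775],.0215),("fenceL",[.051,.05],.017),("fenceR",[.051,0],.017),("pl_nearL",[-.065,.11],.008)):
    print(n,proj(r,[np.r_[inv(*(c+p)),z]]).round(1))
```

```text
[0.57923469 0.16498839 0.12560602] [-0.71309089  0.19842489 -4.50003375] [-0.06619802  0.03022456  0.05130244] 0.04606661017080594 [ 0.2   0.52  1.58 -0.    1.05 -0.11] [-3.48577973e-04  5.89347731e-01  8.07879301e-01 -4.07004752e-04]
[[ 0.01436549 -0.02137559]]
stopface_far [[359.4  98.4]]
stopface_near [[296.4  98.3]]
fenceL [[365.7 138.5]]
fenceR [[363.4 205. ]]
pl_nearL [[207.3  52.2]]
```

View pics/w8.png

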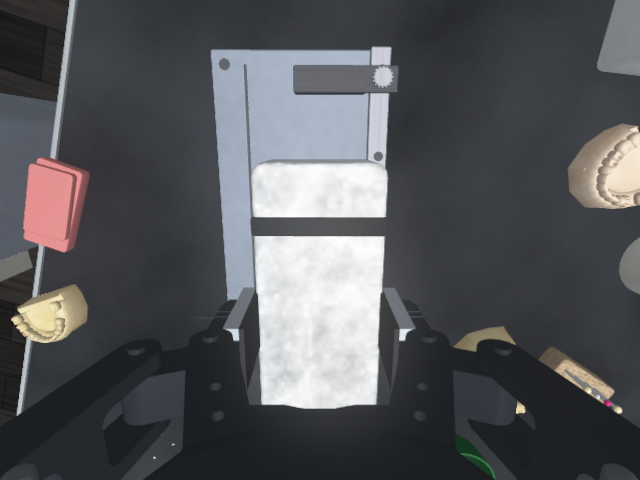

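Run:
```python
from h import *
r=cam("wrist"); im=r["img"]; g=im.astype(int); c=np.array([.5876,.0021])
b=g[:,:,2]
def edge(rows,lo,hi,sgn):
    out=[]
    for v in rows:
        d=np.convolve(b[v,lo:hi],[1,1,0,-1,-1],"same")*sgn
        d=d[3:-3]; out.append([lo+3+np.argmax(d),v])
    return np.array(out,float)
for name,rows,lo,hi,z in (("plate near",range(70,280,3),205,240,.008),("fence face top",range(100,155,2),360,376,.017)):
    for s in (1,-1):
        e=edge(rows,lo,hi,s); F=fr(onz(r,e,z))-c
        f=np.polyfit(F[:,1],F[:,0],1); k=abs(F[:,0]-np.polyval(f,F[:,1]))<.002; f=np.polyfit(F[k,1],F[k,0],1)
        print(name,s,k.sum(),len(k),f.round(4), e[::8].tolist())
# stop face : vertical profile
for u in (310,330,350):
    p=b[60:110,u]; print(u,p.tolist())
cv2.imwrite("pics/w8c.png",cv2.resize(im[40:180,200:410,::-1],None,fx=3.8,fy=3.8,interpolation=cv2.INTER_CUBIC))
```

```text
plate near 1 70 70 [ 0.0004 -0.0628] [[212.0, 70.0], [213.0, 94.0], [216.0, 118.0], [217.0, 142.0], [219.0, 166.0], [221.0, 190.0], [222.0, 214.0], [224.0, 238.0], [225.0, 262.0]]
plate near -1 6 70 [ 0.0502 -0.0589] [[227.0, 70.0], [236.0, 94.0], [212.0, 118.0], [236.0, 142.0], [228.0, 166.0], [226.0, 190.0], [231.0, 214.0], [221.0, 238.0], [230.0, 262.0]]
fence face top 1 28 28 [-0.0089  0.0537] [[370.0, 100.0], [370.0, 116.0], [369.0, 132.0], [369.0, 148.0]]
fence face top -1 28 28 [-0.0067  0.0513] [[367.0, 100.0], [367.0, 116.0], [366.0, 132.0], [366.0, 148.0]]
310 [199, 199, 198, 185, 106, 111, 108, 106, 106, 107, 108, 110, 111, 111, 111, 111, 110, 109, 112, 110, 111, 112, 112, 114, 113, 111, 111, 111, 111, 112, 100, 69, 68, 133, 201, 201, 201, 200, 200, 198, 198, 198, 198, 199, 198, 199, 199, 199, 199, 198]
330 [199, 201, 199, 186, 103, 110, 108, 106, 105, 106, 108, 109, 111, 111, 111, 112, 110, 109, 110, 110, 111, 112, 113, 112, 112, 111, 109, 110, 110, 111, 99, 68, 65, 130, 198, 199, 198, 199, 199, 199, 198, 198, 198, 198, 198, 198, 198, 198, 198, 199]
350 [200, 200, 202, 188, 104, 111, 109, 106, 106, 106, 107, 108, 110, 110, 111, 111, 110, 110, 111, 111, 112, 111, 113, 111, 112, 111, 110, 109, 109, 110, 97, 67, 63, 129, 197, 197, 196, 197, 197, 197, 199, 199, 200, 200, 200, 200, 200, 200, 200, 201]
```

View pics/w8c.png

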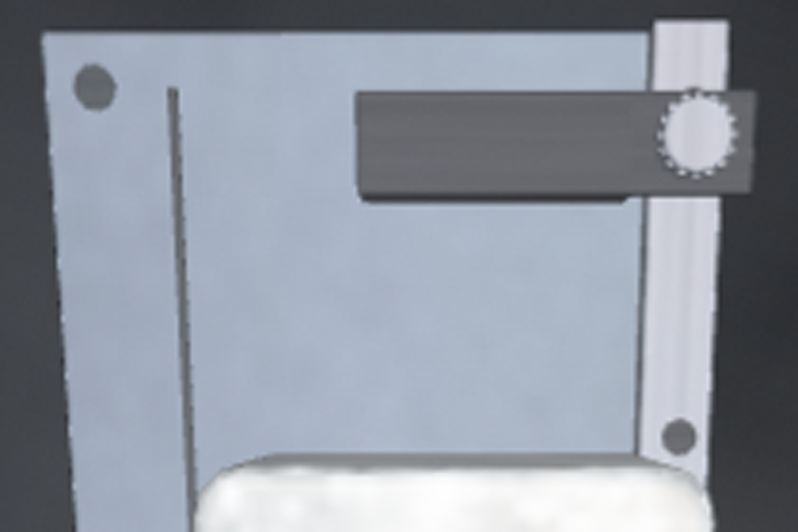

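The wrist view puts the fence face about 2–3 mm farther out than the top view did, and confirms the yaw. Block contact with the fence should come at x of about 0.0295 in my frame. I'll lower now, stopping 4 mm above the plate.

>>> arm_command(motion="0 0 4 0 0 0 255; 0 0 8 0 0 0 255; 0 0 11 0 0 0 255; 0 0 13 0 0 0 255; 0 0 13.7 0 0 0 255; 0 0 13.7 0 0 0 255; 0 0 13.9 0 0 0 255; 0 0 14.1 0 0 0 255; 0 0 14.1 0 0 0 255")

```text
t: 9.75
eef_pos: [0.5797, 0.1643, -0.0146]
orientation: [0.0, 0.59, 0.808, 0.0]
wrist_force: [-0.2, 0.1, -5.0]
grip_width: 0.0464
```

Run:
```python
from h import *
o=manip.get_obs(); print(o["eef_pos"],o["wrist_force"],o["torque"],o["grip_width"],o["orientation"])
r=cam("scene"); cv2.imwrite("pics/s9.png",cv2.resize(r["img"][180:360,240:440,::-1],None,fx=3.3,fy=3.3,interpolation=cv2.INTER_CUBIC))
c=np.array([.5876,.0021]); print(fr(o["eef_pos"])-c)
r=cam("wrist"); cv2.imwrite("pics/w9.png",r["img"][:,:,::-1])
```

```text
[ 0.57967661  0.1643486  -0.01460653] [-0.18403523  0.06122171 -4.98780285] [ 0.02207956 -0.00830961 -0.0176247 ] 0.04643340390670581 [8.97532765e-05 5.89847354e-01 8.07514755e-01 1.05457299e-04]
[[ 0.01459154 -0.02211957]]
```

View pics/w9.png

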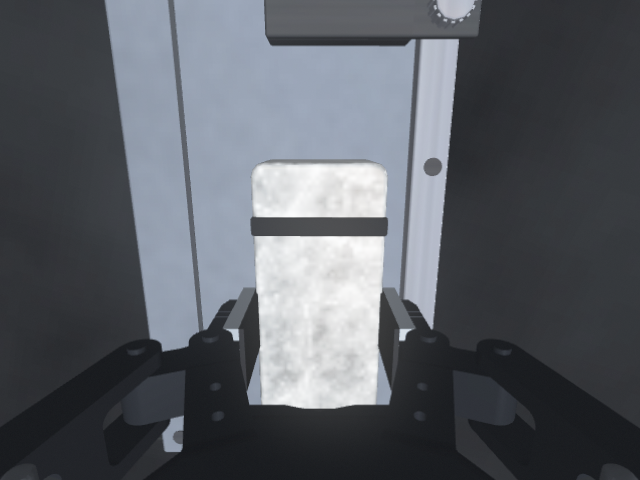

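View pics/s9.png

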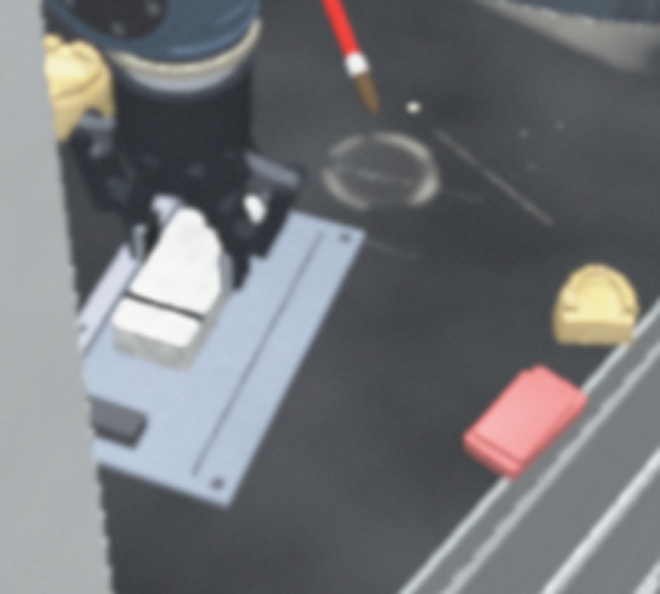

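Nearly down: the block still hangs (fz −5 N), aligned with the fence at about (415,100) to (402,280). I'll lower in small steps until the plate carries it.

>>> arm_command(motion="0 0 0.06 0 0 0 255; 0 0 0.12 0 0 0 255; 0 0 0.12 0 0 0 255")

```text
t: 10.22
eef_pos: [0.5797, 0.1643, -0.0152]
orientation: [0.0, 0.59, 0.808, 0.0]
wrist_force: [-4.0, 0.1, 5.0]
grip_width: 0.0462
```

>>> arm_command(motion="0 0.3 0.12 0 0 0 255; 0 0.6 0.12 0 0 0 255; 0 0.9 0.12 0 0 0 255; 0 1.1 0.12 0 0 0 255; 0 1.2 0.12 0 0 0 255; 0 1.2 0.12 0 0 0 255")

```text
t: 10.98
eef_pos: [0.5897, 0.1675, -0.0153]
orientation: [-0.001, 0.59, 0.808, -0.001]
wrist_force: [-16.8, -5.4, 25.0]
grip_width: 0.046
```

```bash
cat > st.py <<'E'
from h import *
o=manip.get_obs(); c=np.array([.5876,.0021])
f=o["wrist_force"]; print("t",o["t"],"pl",(fr(o["eef_pos"])-c).round(4),"z",o["eef_pos"][2].round(4),"F plate",fr(f).round(2),f[2].round(2),"T",fr(o["torque"]).round(2),o["torque"][2].round(2),"w",o["grip_width"].round(4))
X=quat(o["orientation"]).as_matrix(); print("yaw rel",np.arctan2(X[1,0],X[0,0])-1.5708-YAW)
E
python3 st.py
```

```text
Traceback (most recent call last):
  File "st.py", line 3, in <module>
    f=o["wrist_force"]; print("t",o["t"],"pl",(fr(o["eef_pos"])-c).round(4),"z",o["eef_pos"][2].round(4),"F plate",fr(f).round(2),f[2].round(2),"T",fr(o["torque"]).round(2),o["torque"][2].round(2),"w",o["grip_width"].round(4))
                                                                                                                                                                                                         ^^^^^^^^^^^^^^^^^^^^^
AttributeError: 'float' object has no attribute 'round'
```

```bash
sed -i 's/o\["grip_width"\].round(4)/round(o["grip_width"],4)/' st.py; python3 st.py
python3 - <<'E'
from h import *
r=cam("wrist"); cv2.imwrite("pics/w10.png",r["img"][:,:,::-1])
E
```

```text
t 10.975 pl [[ 0.0251 -0.0222]] z -0.0153 F plate [[-17.66  -0.07]] 24.96 T [[0.04 2.8 ]] -0.05 w 0.046
yaw rel -0.0003932695180978163
```

View pics/w10.png

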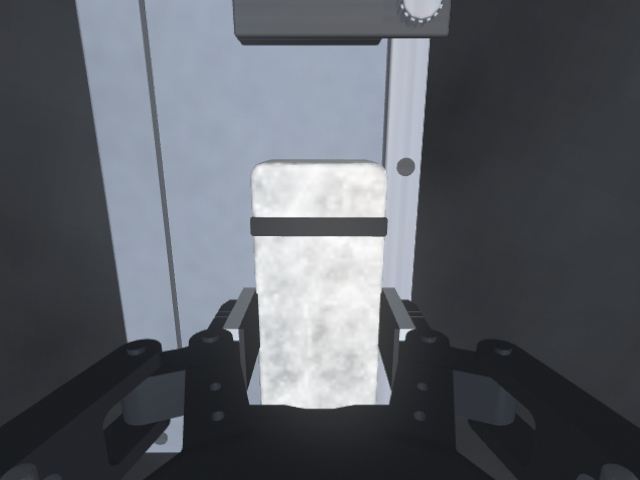

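>>> arm_command(motion="0 0 -0.06 0 0 0 255; 0 0 -0.06 0 0 0 255")

```text
t: 11.28
eef_pos: [0.5901, 0.1676, -0.0152]
orientation: [-0.001, 0.59, 0.808, -0.001]
wrist_force: [-12.2, -3.9, 17.0]
grip_width: 0.0462
```

```bash
python3 st.py
```

```text
t 11.275 pl [[ 0.0255 -0.0222]] z -0.0152 F plate [[-12.81  -0.05]] 17.0 T [[-0.04  2.06]] -0.0 w 0.0462
yaw rel -0.00035693706948991544
```

>>> arm_command(motion="0 0 -0.06 0 0 0 255; 0 0 -0.08 0 0 0 255; 0 0.1 -0.08 0 0 0 255; 0 0.1 -0.08 0 0 0 255")

```text
t: 11.78
eef_pos: [0.5913, 0.168, -0.0152]
orientation: [-0.001, 0.59, 0.808, -0.001]
wrist_force: [-7.4, -2.3, 8.2]
grip_width: 0.0457
```

```bash
python3 st.py
```

```text
t 11.775 pl [[ 0.0267 -0.0222]] z -0.0152 F plate [[-7.71  0.1 ]] 8.17 T [[-0.03  1.23]] -0.0 w 0.0457
yaw rel -0.00027686119007375165
```

>>> arm_command(motion="0 0.05 0 0 0 0 255; 0 0.1 0 0 0 0 255; 0 0.15 0 0 0 0 255; 0 0.2 0 0 0 0 255; 0 0.2 0 0 0 0 255")

```text
t: 12.4
eef_pos: [0.5913, 0.168, -0.0152]
orientation: [-0.002, 0.59, 0.808, -0.002]
wrist_force: [-18.6, -6.5, 17.3]
grip_width: 0.0463
```

```bash
python3 st.py
```

```text
t 12.4 pl [[ 0.0267 -0.0222]] z -0.0152 F plate [[-19.66  -0.51]] 17.26 T [[-0.13  3.01]] 0.11 w 0.0463
yaw rel -7.371596044569717e-05
```

>>> arm_command(motion="0 0.05 -0.05 0 0 0 255; 0 0.1 -0.1 0 0 0 255; 0 0.1 -0.1 0 0 0 255")

```text
t: 12.78
eef_pos: [0.5912, 0.168, -0.0151]
orientation: [-0.003, 0.59, 0.808, -0.003]
wrist_force: [-17.7, -8.5, 10.9]
grip_width: 0.0467
```

```bash
python3 st.py
python3 - <<'E'
from h import *
r=cam("wrist"); cv2.imwrite("pics/w11.png",r["img"][:,:,::-1])
E
```

```text
t 12.775 pl [[ 0.0267 -0.0222]] z -0.0151 F plate [[-19.46  -2.65]] 10.92 T [[-0.29  3.14]] 0.08 w 0.0467
yaw rel -4.923312290106008e-05
```

View pics/w11.png

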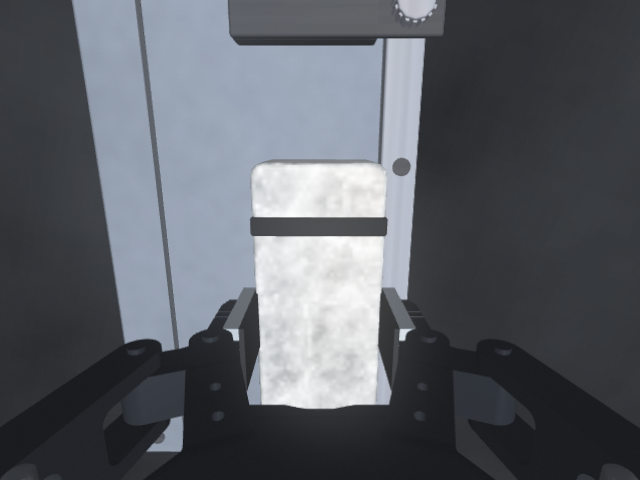

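x stalled at 0.0267 while the commanded position advanced 2 mm. The 19.5 N side force exceeds what plate friction alone could give (about 10 N), so the side is pressed on the fence, about 40 mm short of the stop. Now I'll slide along the fence.

>>> arm_command(motion="0.2 0 0 0 0 0 255; 0.5 0 0 0 0 0 255; 0.8 0 0 0 0 0 255; 1.1 0 0 0 0 0 255; 1.4 0 0 0 0 0 255; 1.7 0 0 0 0 0 255; 2 0 0 0 0 0 255; 2.3 0 0 0 0 0 255; 2.6 0 0 0 0 0 255; 2.8 0 0 0 0 0 255; 2.8 0 0 0 0 0 255")

```text
t: 14.2
eef_pos: [0.5835, 0.1921, -0.0151]
orientation: [-0.001, 0.59, 0.808, -0.004]
wrist_force: [-13.7, -25.2, 11.3]
grip_width: 0.0465
```

```bash
python3 st.py
python3 - <<'E'
from h import *
r=cam("wrist"); cv2.imwrite("pics/w12.png",r["img"][:,:,::-1])
E
```

```text
t 14.2 pl [[0.0267 0.0031]] z -0.0151 F plate [[-20.75 -19.82]] 11.29 T [[-3.15  3.26]] 0.05 w 0.0465
yaw rel 3.830388829306752e-05
```

View pics/w12.png

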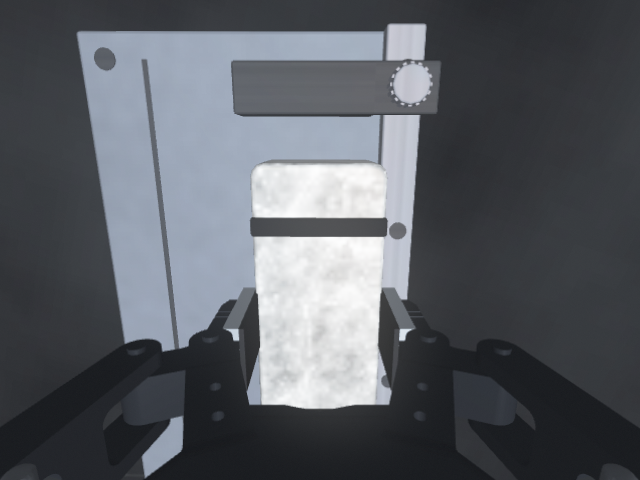

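>>> arm_command(motion="0.2 0 0 0 0 0 255; 0.4 0 0 0 0 0 255; 0.6 0 0 0 0 0 255; 0.8 0 0 0 0 0 255; 1 0 0 0 0 0 255; 1.2 0 0 0 0 0 255; 1.3 0 0 0 0 0 255")

```text
t: 15.12
eef_pos: [0.5797, 0.2042, -0.0151]
orientation: [-0.001, 0.59, 0.808, -0.005]
wrist_force: [-12.6, -27.2, 10.6]
grip_width: 0.0459
```

```bash
python3 st.py
```

```text
t 15.125 pl [[0.0267 0.0159]] z -0.0151 F plate [[-20.26 -22.04]] 10.59 T [[-3.49  3.31]] 0.08 w 0.0459
yaw rel 8.904801873332868e-05
```

>>> arm_command(motion="0.07 0 0 0 0 0 255; 0.14 0 0 0 0 0 255; 0.2 0 0 0 0 0 255")

```text
t: 15.5
eef_pos: [0.5791, 0.2061, -0.0151]
orientation: [-0.001, 0.59, 0.808, -0.005]
wrist_force: [-12.8, -28.3, 12.1]
grip_width: 0.0461
```

```bash
python3 st.py
```

```text
t 15.5 pl [[0.0268 0.0178]] z -0.0151 F plate [[-20.81 -23.04]] 12.13 T [[-3.52  3.28]] 0.03 w 0.0461
yaw rel 1.1411293302399095e-05
```

Still sliding freely (Fy −23 N). I'll carry on in small steps.

>>> arm_command(motion="0.06 0 0 0 0 0 255; 0.12 0 0 0 0 0 255; 0.15 0 0 0 0 0 255")

```text
t: 15.88
eef_pos: [0.5786, 0.2075, -0.0151]
orientation: [-0.001, 0.59, 0.808, -0.005]
wrist_force: [-12.4, -27.4, 11.3]
grip_width: 0.0461
```

```bash
python3 st.py
```

```text
t 15.875 pl [[0.0267 0.0193]] z -0.0151 F plate [[-20.19 -22.3 ]] 11.25 T [[-3.49  3.29]] 0.05 w 0.0461
yaw rel -1.0460624307317978e-05
```

>>> arm_command(motion="0.06 0 0 0 0 0 255; 0.12 0 0 0 0 0 255; 0.15 0 0 0 0 0 255")

```text
t: 16.25
eef_pos: [0.5785, 0.2079, -0.0151]
orientation: [-0.001, 0.59, 0.808, -0.005]
wrist_force: [-9.4, -34.6, 11.4]
grip_width: 0.0461
```

```bash
python3 st.py
python3 - <<'E'
from h import *
r=cam("wrist"); cv2.imwrite("pics/w13.png",r["img"][:,:,::-1])
E
```

```text
t 16.25 pl [[0.0267 0.0197]] z -0.0151 F plate [[-19.49 -30.09]] 11.4 T [[-4.86  3.31]] 0.05 w 0.0461
yaw rel 0.00022661277534752333
```

View pics/w13.png

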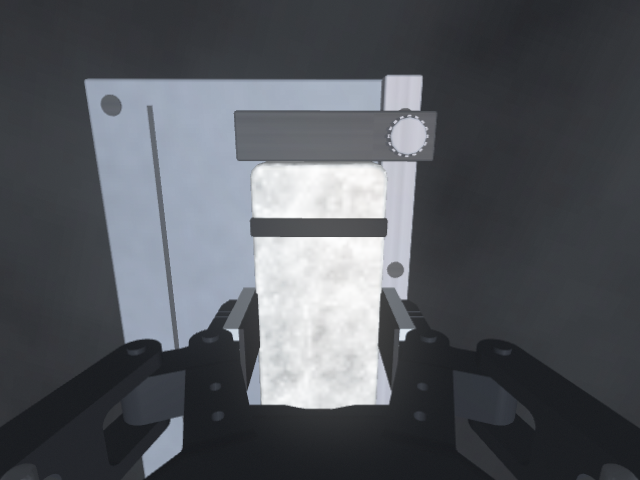

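Contact: y stalled at 0.0197 and Fy jumped from 22 to 30 N. The picture shows the block's end meeting the stop at row 161. I'll add a small seating push and hold.

>>> arm_command(motion="0.05 0.03 0 0 0 0 255; 0.1 0.05 0 0 0 0 255; 0.1 0.05 0 0 0 0 255; 0.1 0.05 0 0 0 0 255; 0.1 0.05 0 0 0 0 255; 0.1 0.05 0 0 0 0 255; 0.1 0.05 0 0 0 0 255; 0.1 0.05 0 0 0 0 255")

```text
t: 17.3
eef_pos: [0.5785, 0.2079, -0.0151]
orientation: [-0.001, 0.59, 0.808, -0.006]
wrist_force: [-11.6, -40.5, 14.1]
grip_width: 0.0464
```

```bash
python3 st.py
python3 - <<'E'
from h import *
r=cam("scene"); cv2.imwrite("pics/s14.png",cv2.resize(r["img"][180:360,240:440,::-1],None,fx=3.3,fy=3.3,interpolation=cv2.INTER_CUBIC))
r=cam("wrist"); cv2.imwrite("pics/w14.png",cv2.resize(r["img"][60:300,220:460,::-1],None,fx=2.4,fy=2.4,interpolation=cv2.INTER_CUBIC))
r=cam("top"); cv2.imwrite("pics/t14.png",r["img"][:,:,::-1])
E
python3 st.py
```

```text
t 17.3 pl [[0.0267 0.0197]] z -0.0151 F plate [[-23.37 -35.09]] 14.14 T [[-5.66  3.73]] 0.07 w 0.0464
yaw rel 8.440122149500073e-05
t 17.45 pl [[0.0267 0.0197]] z -0.0151 F plate [[-24.69 -34.53]] 14.12 T [[-5.71  3.75]] 0.09 w 0.0461
yaw rel 0.00016259648882421818
```

View pics/w14.png

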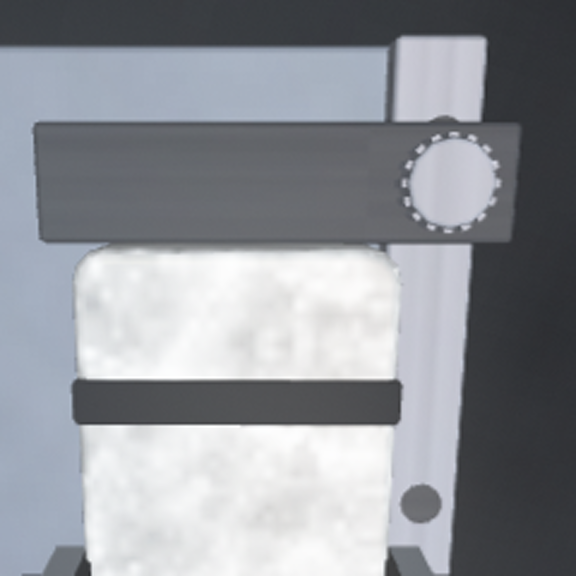

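View pics/s14.png

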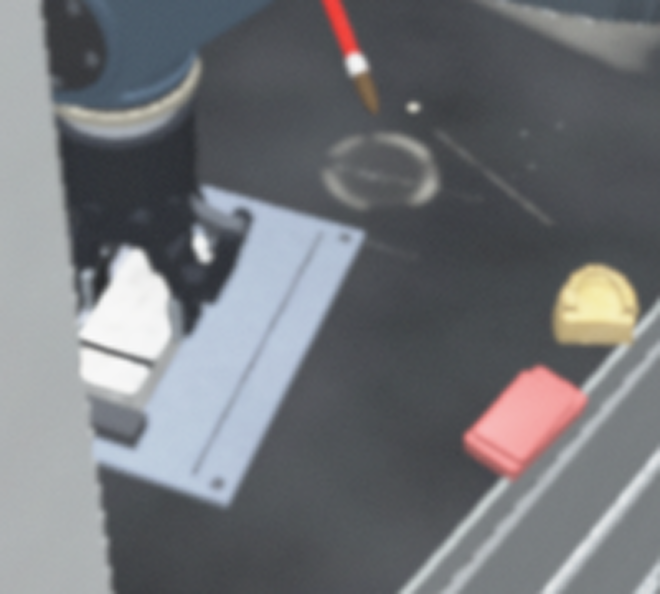

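View pics/t14.png

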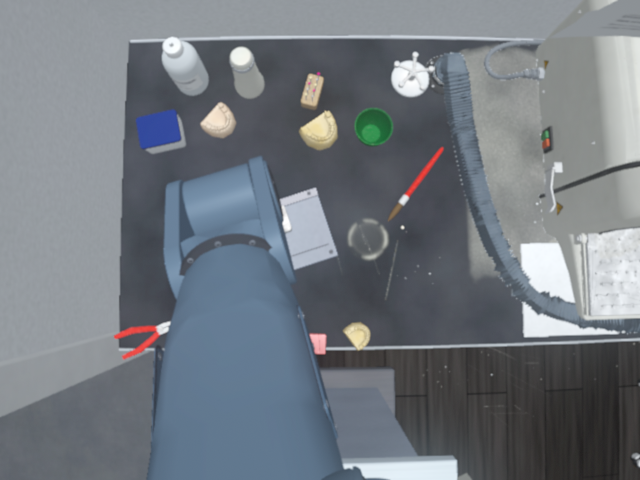

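The block is seated in the corner with steady forces and no motion, and the models and wax are where they started. I'm handing in.

```bash
python3 -c "
from workcell import manip
print(manip.job_done())"; python3 st.py
```

```text
the job is handed in; nothing more can be done
None
the job is handed in; nothing more can be done
```

The rest block is gripped and pressed into the corner against the long fence and the end stop, and I handed the job in at about 17.5 s of the 45 s allowed.

- **How it went:** I lowered the block onto the plate about 40 mm short of the stop and pressed its side on the fence. I then slid it along until y stalled and the push jumped from 22 to 30 N, and added a small seating push.
- **Last checks:**
  - The block was stationary.
  - Wrist force was about 25 N towards the fence and 35 N towards the stop. Both figures include friction, so the true contact forces are lower: I infer more than 10 N on the fence, and roughly 12 N on the stop from the rise over sliding drag.
  - Tool yaw was within 0.001 rad of the plate angle I measured, and the tool tilted by about 0.012 rad.
  - Grip width was about 46 mm.
  - The wrist camera showed the block's end at the stop and its side along the fence. The models and wax looked unmoved where visible. The arm partly hid the wax from above, but the scene camera showed it in place.
- **Disagreements:**
  - The first grasp closed on nothing, because the real fingertips sit about 35–45 mm behind the stated TCP. I regrasped about 3 cm lower.
  - The top and wrist cameras differed by 2–6 mm on the fence and stop positions, so I settled both contacts by force.
  - The gripper reads about 46 mm on the 48 mm block.

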